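# Close the mould press: tray home, four nuts down crosswise

## Task

Push the tray with the cigar mould fully home into the press while the nuts are still up. Then tighten the four butterfly nuts clockwise in star order, in two rounds: in the first bring one nut and the one diagonally opposite about half-way down (an eighth of a turn), then the other two; in the second run them down tight on their stops, again one diagonal pair before the other. The pressing plate must come down evenly, without leaning to one corner, and end seated level on the mould; leave the other things on the bench where they are.

Things in the scene. Friction and masses are not known exactly. Their poses are not given: they have to be found in the camera images.
- press: Small four-stud cigar-mould press: dark steel base 142 x 150 x 16 mm standing on the table, fixed (bolted down). Origin: centre of its underside, on the table; z up, x away from the robot, y to the robot's left when its yaw is 0. Four upright studs at x = +-55 mm, y = +-55 mm. A tray carrying the mould slides in from its -y side.
- tray (a joint): How far the mould tray is drawn out of the press, in m, along the press's -y direction: 0 = pushed fully home against the back stop, 0.095 = drawn out to the limit. It slides stiffly (about 3 N) and stays where it is left; push it towards the press's +y to close it.
- tray_handle (a point): Point to grip on the tray's wooden handle: a straight bar along the press's y axis, 78 mm long, 20 mm wide (along x), 22 mm high, its centre line 30 mm above the table, pointing away from the press on the -y side. The point lies on the centre line, 31 mm in from the free end; its axes are parallel to the press's. With the tray home it is at x 0, y -136 mm in the press frame. Grip across x from above: the fingers then stay clear of the press.
- mould_centre (a point): Wooden cigar mould, two halves closed one on the other, 76 x 130 x 42 mm, doweled into the tray (its long side along the press's y). It rides in with the tray. The point is its centre, half-way up. With the tray home it lies centred in the press.
- plate: Pressing plate of the press: ribbed steel plate 140 x 140 x 14 mm, loose on the four studs, lifted by a return spring on each stud against the four nuts. Origin: centre of its underside. Open it stands at 68 mm above the table, 4 mm above the mould; seated on the mould its underside is at 64 mm. It tilts if one corner is run down ahead of the opposite corner.
- grip_fl (a point): Grip point of the brass butterfly nut on the front left stud (front = nearer the robot, left = to +y): on the nut's axis, 10 mm below the top of its wings and 37 mm above the plate's top (about 0.119 m above the table when open). Its x axis runs along the wings: they are upright, 74 mm tip to tip along x, 10 mm thick along y, and reach from 20 mm below this point to 10 mm above it. It turns with the nut and goes down with it.
- wing_fl (a joint): Turn of the front left nut in rad, growing as the nut is turned clockwise seen from above (tightened): 0 = fully up, 1.45 = hard against its stop, down tight. Thread: 20 mm down per full turn (3.2 mm per rad). It turns with little friction (about 0.12 N m) and stays where it is left. Fingers set loosely either side of the wings turn it too; no grip is needed. Half-way down is about 0.75 rad; the plate meets the mould at about 1.32 rad.
- grip_fr (a point): Grip point of the brass butterfly nut on the front right stud (front = nearer the robot, left = to +y): on the nut's axis, 10 mm below the top of its wings and 37 mm above the plate's top (about 0.119 m above the table when open). Its x axis runs along the wings: they are upright, 74 mm tip to tip along x, 10 mm thick along y, and reach from 20 mm below this point to 10 mm above it. It turns with the nut and goes down with it.
- wing_fr (a joint): Turn of the front right nut in rad, growing as the nut is turned clockwise seen from above (tightened): 0 = fully up, 1.45 = hard against its stop, down tight. Thread: 20 mm down per full turn (3.2 mm per rad). It turns with little friction (about 0.12 N m) and stays where it is left. Fingers set loosely either side of the wings turn it too; no grip is needed. Half-way down is about 0.75 rad; the plate meets the mould at about 1.32 rad.
- grip_bl (a point): Grip point of the brass butterfly nut on the back left stud (front = nearer the robot, left = to +y): on the nut's axis, 10 mm below the top of its wings and 37 mm above the plate's top (about 0.119 m above the table when open). Its x axis runs along the wings: they are upright, 74 mm tip to tip along x, 10 mm thick along y, and reach from 20 mm below this point to 10 mm above it. It turns with the nut and goes down with it.
- wing_bl (a joint): Turn of the back left nut in rad, growing as the nut is turned clockwise seen from above (tightened): 0 = fully up, 1.45 = hard against its stop, down tight. Thread: 20 mm down per full turn (3.2 mm per rad). It turns with little friction (about 0.12 N m) and stays where it is left. Fingers set loosely either side of the wings turn it too; no grip is needed. Half-way down is about 0.75 rad; the plate meets the mould at about 1.32 rad.
- grip_br (a point): Grip point of the brass butterfly nut on the back right stud (front = nearer the robot, left = to +y): on the nut's axis, 10 mm below the top of its wings and 37 mm above the plate's top (about 0.119 m above the table when open). Its x axis runs along the wings: they are upright, 74 mm tip to tip along x, 10 mm thick along y, and reach from 20 mm below this point to 10 mm above it. It turns with the nut and goes down with it.
- wing_br (a joint): Turn of the back right nut in rad, growing as the nut is turned clockwise seen from above (tightened): 0 = fully up, 1.45 = hard against its stop, down tight. Thread: 20 mm down per full turn (3.2 mm per rad). It turns with little friction (about 0.12 N m) and stays where it is left. Fingers set loosely either side of the wings turn it too; no grip is needed. Half-way down is about 0.75 rad; the plate meets the mould at about 1.32 rad.
- paste_pot: Bystander: glazed paste pot, 63 mm across, 56 mm high. Origin: centre of its underside.
- ring_gauge: Bystander: flat wooden ring gauge with five bores, 46 x 150 x 6 mm. Origin: centre of its underside.

How it is judged:
By the outcome, as a careful person would: the job done as asked, in the order asked, and still so for the second after the job is handed in, with the robot touching nothing.
It also fails if it takes over 72 s, if anything falls off the work surface, if the arm or the gripper's body presses on something with over 40 N, if the wrist force passes 120 N, or if a joint passes its speed limit or range.

## Robot

A 6-joint arm with a two-finger parallel gripper is mounted at the origin on the work surface; the furniture and walls round the work are solid. World frame = base frame: x ahead of the robot, y to its left, z up, the work surface at z = 0. Lengths are in m, angles in rad, forces in N, time in s.
With the tool pointing down it reaches from about 0.35 to 0.775 m from the base axis. Payload 5.5 kg.
Tool frame: the origin (TCP) lies on the centre line of the jaws, within the pads' length; the fingertips stand 8 mm ahead of it and the grasp point (between the pads) lies 11 mm behind it; z points along the fingers, y is the direction in which the jaws open and shut (so a half turn about z gives the same grasp; the last joint's range is limited). The gripper opens to 85 mm and grips with 20 to 120 N. Pads are 22 mm wide; open, the fingers measure 114 mm over their backs; the gripper's body (76 mm by 85 mm) begins 54 mm behind the grasp point. The pads swing forward as they close: fully open they stand 13 mm farther back than shut.
Start: joints at [1.027, 0.313, 0.046, 1.304, 0, 1.431], TCP at [0.226, 0.529, 0.219] pointing down, gripper open.
Joint ranges: [-2.76, 2.76], [-0.86, 1.69], [-1.03, 1.26], [-2.2, 2.34], [-1.47, 1.5], [-3.14, 3.14]. Speed limits (rad/s): [2.57, 2.57, 3.14, 3.14, 3.14, 3.14].

## Interface

Orientations are given as a unit quaternion [w, x, y, z].
In Python, from workcell import env gives the robot as it stands. The module is installed in compiled form; this text tells all that it offers.
- The arm moves only by the tool play_rows, never from a script. Its argument "steps" is a list of rows, each an object with "claw": the closure in counts, from 0 (fully open) to 255 (shut); "dp": the shift along the tool's x, y, z in m, a list of three; "angular": the turn, a rotation vector about the tool's x, y, z in degrees, a list of three. In form: [{"claw": claw, "dp": [dx, dy, dz], "angular": [wx, wy, wz]}, ...]. A call has exactly 8 rows; each row shifts and turns the commanded pose from where the row before left it, along the tool's axes as they then stand; what a row does not reach is not made up. A row lasts 1/12 s, in which the tool goes at most 41.7 mm and 7.16 degrees, less where a joint would pass 70% of its speed; a pose out of reach is approached as far as the arm can. A call is refused whole if a number of a shift passes 0.0417 or a number of a turn 7.16, either way. A call with a gripper value outside its range is refused whole. The fingers move at their own pace and stop on an object; "force" is the grip in N (left out, the last holds). Time passes only in rows, so rows that do not move let the fingers close, or fill a call up. It gives the time, the measured TCP pose, the force and the opening at its end, in the units of the state.
- env.get_state(): the state, without advancing time (a new reading comes with each control period).
- env.read_camera(name): name is "scene" or "top"; returns (picture, depth): 480x640x3 uint8, red, green, blue; 480x640 float32, m along the optical axis (not along the pixel's ray), 0 where there is no reading.
- env.calibration(name): a dict with "fx", "fy", "cx", "cy" (pixels), "world_from_camera" (4x4, takes a point from camera to world coordinates). Camera axes: x right, y down, z forward; pixel columns grow to the right and rows downward; lengths in m; the calibration is good to about 2 mm. A picture is of the moment at which its call begins. calibration takes no time and is no camera call.
- env.hand_in(): hands the job in, once; it reports no verdict.
The state is a dict: "clock": time; "joint_pos": joint angles; "qvel": joint speeds; "tau": joint torques, N m; "tcp_pos": TCP position; "orientation": TCP orientation; "wrist_force": force on the tool from outside, world axes, zero at the start; "ft_torque": the same for the moment, N m; "finger_gap": finger opening in m.
Only numpy, scipy, OpenCV 4.12 (cv2) and the standard library are available. Lean on these libraries where they do the work, as an engineer would, in place of code of your own. Each camera call takes 0.05 s, during which the arm holds its last target. There are 200 camera calls.

## Working session

There is one attempt and no reset: what is moved stays moved. The work goes in short steps, Python scripts to look and compute and a tool call to move; the robot and the scene stay as the last step left them, time stands still between calls to the robot, and variables do not carry over. Pictures are saved under pics/ and viewed, about 8 in all and at most 12, crops included, and the job is handed in when it is done.

Besides the shell and the picture viewer there is one more tool, called after "Emit:" as name(argument=value, ...) on one line, values as JSON. play_rows: Moves the arm, as the interface text tells. Its arguments: {"type":"object","properties":{"steps":{"type":"array","items":{"type":"object","properties":{"claw":{"type":"number"},"dp":{"type":"array","items":{"type":"number"}},"angular":{"type":"array","items":{"type":"number"}}}}},"force":{"type":"number"}},"required":["steps"]}

```bash
mkdir -p pics
cat > h.py <<'E'
import numpy as np, cv2
from workcell import env
def shot(cam,name):
    p,d=env.read_camera(cam); cv2.imwrite(f'pics/{name}.png',p[:,:,::-1]); np.save(f'pics/{name}.npy',d); return p,d
def xyz(cam,d,u,v,z=None):
    c=env.calibration(cam);T=np.array(c['world_from_camera'])
    r=np.array([(u-c['cx'])/c['fx'],(v-c['cy'])/c['fy'],1])
    if z is None: s=d[int(round(v)),int(round(u))]
    else: s=(z-T[2,3])/(T[:3,:3]@r)[2]
    return T[:3,:3]@(r*s)+T[:3,3]
E
python3 - <<'E'
from h import *
shot('top','t0');shot('scene','s0')
s=env.get_state();print(s)
print(env.calibration('top'))
E
```

```text
{'clock': 0.1, 'joint_pos': array([ 1.02742165e+00,  3.13933542e-01,  4.50803561e-02,  1.30360674e+00,
       -1.75164899e-05,  1.43120465e+00]), 'qvel': array([ 0.00137909, -0.0009522 ,  0.00080892, -0.00022125, -0.00068317,
       -0.00104844]), 'tau': array([ 3.00228879e-03, -4.81725848e+01,  2.99243850e+01,  1.27458092e-02,
       -9.43918599e-05,  3.91422770e-05]), 'tcp_pos': array([0.22567383, 0.52833602, 0.21828837]), 'orientation': array([-2.70304233e-04,  2.00522690e-01,  9.79688705e-01, -7.86702431e-04]), 'wrist_force': array([-0.44305549, -0.16738118, -0.39291378]), 'ft_torque': array([ 0.00848953,  0.0073464 , -0.03697809]), 'finger_gap': 0.085322658426682}
{'fx': 534.4271941136307, 'fy': 534.4271941136307, 'cx': 321.80973977310674, 'cy': 242.6313412790449, 'world_from_camera': array([[-0.00277198, -0.99794277,  0.06405106,  0.40181656],
       [-0.99939993,  0.00497613,  0.03427857,  0.13904899],
       [-0.03452678, -0.0639176 , -0.99735773,  0.97223029],
       [ 0.        ,  0.        ,  0.        ,  1.        ]])}
```

View pics/t0.png

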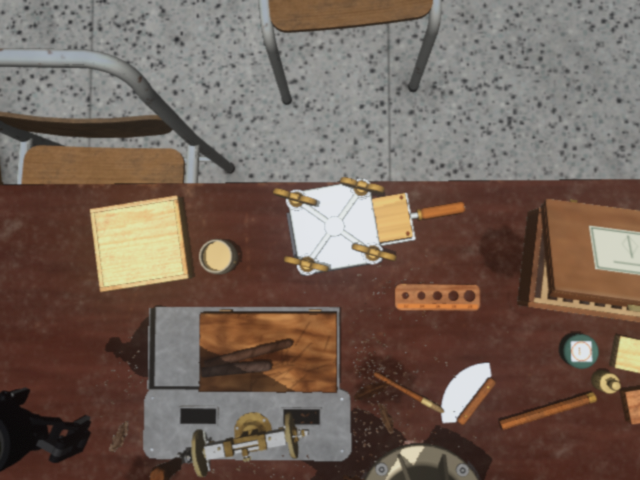

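View pics/s0.png

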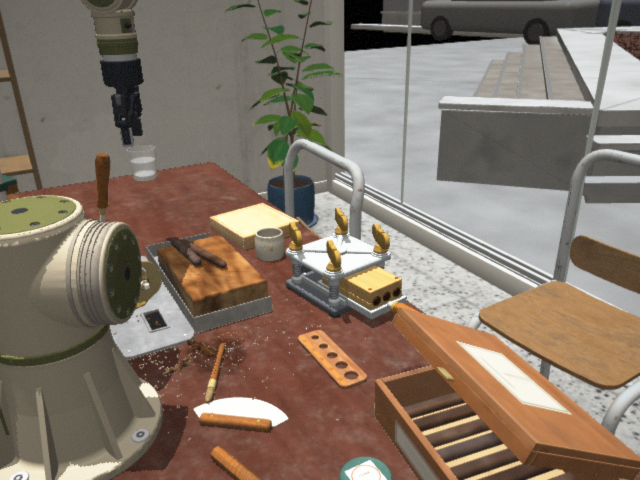

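```bash
python3 -c "
import cv2
p=cv2.imread('pics/t0.png');cv2.imwrite('pics/t0c.png',cv2.resize(p[165:285,280:480],None,fx=4,fy=4,interpolation=cv2.INTER_CUBIC))"
```

```text
(no output)
```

View pics/t0c.png

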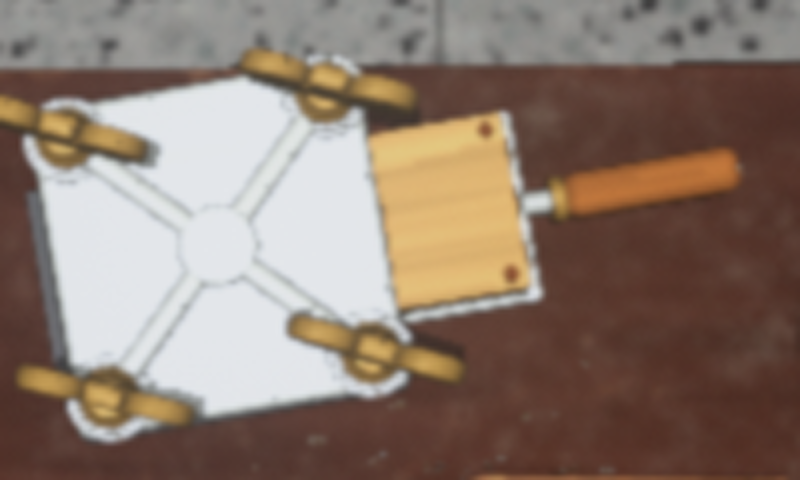

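Run:
```python
from h import *
d=np.load('pics/t0.npy')
f=lambda u,v,z=None: xyz('top',d,280+(u+.5)/4-.5,165+(v+.5)/4-.5,z)
N={}
for n,u,v in [('bl',65,133),('br',326,90),('fr',371,352),('fl',108,396)]:
    N[n]=f(u,v,.115);print(n,f(u,v).round(4),N[n].round(4))
print('ctr',np.mean(list(N.values()),0).round(4), 'platecentre',f(218,245,.085).round(4),f(218,245).round(4))
a=N['bl']+N['fl']-N['br']-N['fr'];b=N['bl']+N['br']-N['fl']-N['fr']
print('yaw',np.degrees(np.arctan2(-a[0],a[1])),np.degrees(np.arctan2(b[1],b[0])),np.linalg.norm(a)/2,np.linalg.norm(b)/2)
for n,e in [('br',(243,58,415,98)),('fr',(290,325,462,370)),('fl',(18,375,192,415))]:
    p,q=f(*e[:2],.122),f(*e[2:],.122);w=p-q;print(n,'wing',((p+q)/2).round(4),np.linalg.norm(w).round(4),np.degrees(np.arctan2(w[1],w[0])))
h0,h1=f(565,195,.04),f(738,168,.04);w=h0-h1
print('handle',h0.round(4),h1.round(4),np.linalg.norm(w),np.degrees(np.arctan2(-w[0],w[1])), f(650,183).round(4))
# plate fit by depth
H,W=d.shape;u,v=np.meshgrid(np.arange(280,480),np.arange(165,285))
c=env.calibration('top');T=np.array(c['world_from_camera']);s=d[165:285,280:480]
P=np.stack([(u-c['cx'])/c['fx']*s,(v-c['cy'])/c['fy']*s,s],-1)@T[:3,:3].T+T[:3,3]
for nm,lo,hi in [('plate',.077,.094),('wings',.118,.135),('mould',.055,.07)]:
    m=((P[...,2]>lo)&(P[...,2]<hi)).astype(np.uint8)
    q=P[m>0];r=cv2.minAreaRect((q[:,:2]*1000).astype(np.float32));print(nm,len(q),r,np.median(q[:,2]))
    if nm=='wings':
        k,l,st,ce=cv2.connectedComponentsWithStats(m)
        for i in range(1,k):
            if st[i,4]>30:
                g=P[l==i][:,:3];rr=cv2.minAreaRect((g[:,:2]*1000).astype(np.float32));w=np.linalg.eigh(np.cov(g[:,:2].T))[1][:,1];print(g.mean(0).round(4),st[i,4],rr,np.degrees(np.arctan2(w[1],w[0])),g[:,2].max())
```

```text
bl [0.5278 0.2093 0.1278] [0.5297 0.2103 0.115 ]
br [0.5454 0.105  0.1207] [0.5464 0.1047 0.115 ]
fr [0.4398 0.0884 0.1284] [0.4404 0.0875 0.115 ]
fl [0.4229 0.1921 0.1288] [0.4232 0.193  0.115 ]
ctr [0.4849 0.1489 0.115 ] platecentre [0.4867 0.1489 0.085 ] [0.4864 0.1489 0.0876]
yaw 9.118566626582298 9.23012123498434 0.10688110095613926 0.10761830034819365
br wing [0.55   0.1038 0.122 ] 0.0707 76.26657281680971
fr wing [0.4419 0.086  0.122 ] 0.0703 75.01638108443372
fl wing [0.4235 0.1938 0.122 ] 0.0712 76.87843988624084
handle [ 0.5119 -0.0019  0.04  ] [ 0.5232 -0.0769  0.04  ] 0.07585404716472685 8.564855783657602 [ 0.5171 -0.039   0.0391]
plate 5813 ((486.6781921386719, 149.697021484375), (144.69503784179688, 143.92138671875), 9.70884895324707) 0.08048939538301891
wings 1082 ((486.69708251953125, 149.384765625), (145.22122192382812, 175.544677734375), 9.007914543151855) 0.12603128688915205
[0.5494 0.1048 0.1253] 291 ((550.1045532226562, 104.52247619628906), (71.53450012207031, 10.542400360107422), 76.10458374023438) 75.72290423338801 0.13176843151089612
[0.5298 0.2068 0.1253] 238 ((530.30078125, 206.85418701171875), (59.95576858520508, 10.512269973754883), 73.54718780517578) 73.68984737637025 0.1306995575076092
[0.4416 0.0869 0.1259] 282 ((441.8896789550781, 86.70864868164062), (72.35594177246094, 10.306658744812012), 73.76544189453125) 73.7707976116395 0.13202019254355313
[0.4235 0.1942 0.1259] 271 ((423.5248718261719, 194.43487548828125), (71.5503158569336, 9.866463661193848), 76.32624053955078) 76.30521868534974 0.1314309022797665
mould 1508 ((503.23577880859375, 51.1129150390625), (76.0810546875, 57.928794860839844), 9.366297721862793) 0.06385821260102031
```

```bash
cat >> h.py <<'E'
def pose(s=None):
    s=s or env.get_state();w,x,y,z=s['orientation']
    return s['tcp_pos'],np.degrees(np.arctan2(1-2*(x*x+z*z),2*(x*y-w*z)))
def plan(p,th,legs):
    "legs: (target xyz, target jaw angle deg, rows)"
    p=np.array(p,float);i=0
    for tp,tt,n in legs:
        dp=(np.array(tp)-p)/n; dt=(tt-th)/n
        for k in range(n):
            t=np.radians(th)
            print(i//8,i%8,'[%.4f,%.4f,%.4f] wz %.2f'%(-np.sin(t)*dp[0]+np.cos(t)*dp[1],np.cos(t)*dp[0]+np.sin(t)*dp[1],-dp[2],-dt));i+=1
            th+=dt
        p=np.array(tp,float)
def show(p0=(.4865,.149),yaw=9.3):
    s=env.get_state();p,th=pose(s);print('t %.2f p %s th %.2f j6 %.2f gap %.4f F %s M %s'%(s['clock'],p.round(4),th,s['joint_pos'][5],s['finger_gap'],s['wrist_force'].round(1),s['ft_torque'].round(2)))
    return p,th
E
python3 - <<'E'
from h import *
p,th=show()
plan(p,th,[((.518,-.046,.21),189.3,18),((.518,-.046,.06),189.3,6)])
E
```

```text
t 0.10 p [0.2257 0.5283 0.2183] th 66.86 j6 1.43 gap 0.0853 F [-0.4 -0.2 -0.4] M [ 0.01  0.01 -0.04]
0 0 [-0.0275,-0.0230,0.0005] wz -6.80
0 1 [-0.0246,-0.0261,0.0005] wz -6.80
0 2 [-0.0213,-0.0288,0.0005] wz -6.80
0 3 [-0.0177,-0.0311,0.0005] wz -6.80
0 4 [-0.0139,-0.0330,0.0005] wz -6.80
0 5 [-0.0099,-0.0344,0.0005] wz -6.80
0 6 [-0.0058,-0.0353,0.0005] wz -6.80
0 7 [-0.0016,-0.0358,0.0005] wz -6.80
1 0 [0.0027,-0.0357,0.0005] wz -6.80
1 1 [0.0069,-0.0351,0.0005] wz -6.80
1 2 [0.0110,-0.0341,0.0005] wz -6.80
1 3 [0.0150,-0.0325,0.0005] wz -6.80
1 4 [0.0187,-0.0305,0.0005] wz -6.80
1 5 [0.0222,-0.0281,0.0005] wz -6.80
1 6 [0.0254,-0.0253,0.0005] wz -6.80
1 7 [0.0282,-0.0221,0.0005] wz -6.80
2 0 [0.0306,-0.0186,0.0005] wz -6.80
2 1 [0.0326,-0.0148,0.0005] wz -6.80
2 2 [0.0000,-0.0000,0.0250] wz 0.00
2 3 [0.0000,-0.0000,0.0250] wz 0.00
2 4 [0.0000,-0.0000,0.0250] wz 0.00
2 5 [0.0000,-0.0000,0.0250] wz 0.00
2 6 [0.0000,-0.0000,0.0250] wz 0.00
2 7 [0.0000,-0.0000,0.0250] wz 0.00
```

Emit:
play_rows(force=20, steps=[{"claw":100,"dp":[-0.0275,-0.023,0],"angular":[0,0,-6.8]},{"claw":100,"dp":[-0.0246,-0.0261,0],"angular":[0,0,-6.8]},{"claw":100,"dp":[-0.0213,-0.0288,0],"angular":[0,0,-6.8]},{"claw":100,"dp":[-0.0177,-0.0311,0],"angular":[0,0,-6.8]},{"claw":100,"dp":[-0.0139,-0.033,0],"angular":[0,0,-6.8]},{"claw":100,"dp":[-0.0099,-0.0344,0],"angular":[0,0,-6.8]},{"claw":100,"dp":[-0.0058,-0.0353,0],"angular":[0,0,-6.8]},{"claw":100,"dp":[-0.0016,-0.0358,0],"angular":[0,0,-6.8]}])

```text
clock: 0.77
tcp_pos: [0.351, 0.2792, 0.2189]
orientation: [-0.0, -0.258, 0.966, -0.0]
wrist_force: [0.9, -1.0, -0.3]
finger_gap: 0.052
```

Emit:
play_rows(steps=[{"claw":100,"dp":[0.0027,-0.0357,0],"angular":[0,0,-6.8]},{"claw":100,"dp":[0.0069,-0.0351,0],"angular":[0,0,-6.8]},{"claw":100,"dp":[0.011,-0.0341,0],"angular":[0,0,-6.8]},{"claw":100,"dp":[0.015,-0.0325,0],"angular":[0,0,-6.8]},{"claw":100,"dp":[0.0187,-0.0305,0],"angular":[0,0,-6.8]},{"claw":100,"dp":[0.0222,-0.0281,0],"angular":[0,0,-6.8]},{"claw":100,"dp":[0.0254,-0.0253,0],"angular":[0,0,-6.8]},{"claw":100,"dp":[0.0282,-0.0221,0],"angular":[0,0,-6.8]}])

```text
clock: 1.43
tcp_pos: [0.4559, 0.0364, 0.2189]
orientation: [-0.0, -0.644, 0.765, 0.0]
wrist_force: [1.0, -0.1, -0.4]
finger_gap: 0.0519
```

Emit:
play_rows(steps=[{"claw":100,"dp":[0.0306,-0.0186,0],"angular":[0,0,-6.8]},{"claw":100,"dp":[0.0326,-0.0148,0],"angular":[0,0,-6.8]},{"claw":100,"dp":[0,0,0.025]},{"claw":100,"dp":[0,0,0.025]},{"claw":100,"dp":[0,0,0.025]},{"claw":100,"dp":[0,0,0.025]},{"claw":100,"dp":[0,0,0.025]},{"claw":100,"dp":[0,0,0]}])

```text
invalid input at $.steps[2]: expected keys claw, dp, angular
```

Run:
```python
from h import *
p,th=show()
plan(p,th,[((.518,-.046,.215),189.3,4),((.518,-.046,.09),189.3,4)])
```

```text
t 1.43 p [0.4559 0.0364 0.2189] th 170.14 j6 -1.50 gap 0.0519 F [ 1.  -0.1 -0.4] M [ 0.03 -0.04  0.03]
0 0 [0.0176,-0.0188,0.0010] wz -4.79
0 1 [0.0191,-0.0173,0.0010] wz -4.79
0 2 [0.0205,-0.0156,0.0010] wz -4.79
0 3 [0.0217,-0.0139,0.0010] wz -4.79
0 4 [0.0000,-0.0000,0.0312] wz -0.00
0 5 [0.0000,-0.0000,0.0312] wz -0.00
0 6 [0.0000,-0.0000,0.0312] wz -0.00
0 7 [0.0000,-0.0000,0.0312] wz -0.00
```

Emit:
play_rows(steps=[{"claw":100,"dp":[0.0176,-0.0188,0],"angular":[0,0,-4.8]},{"claw":100,"dp":[0.0191,-0.0173,0],"angular":[0,0,-4.8]},{"claw":100,"dp":[0.0205,-0.0156,0],"angular":[0,0,-4.8]},{"claw":100,"dp":[0.0217,-0.0139,0],"angular":[0,0,-4.8]},{"claw":100,"dp":[0,0,0.03],"angular":[0,0,0]},{"claw":100,"dp":[0,0,0.03],"angular":[0,0,0]},{"claw":100,"dp":[0,0,0.03],"angular":[0,0,0]},{"claw":100,"dp":[0,0,0.03],"angular":[0,0,0]}])

```text
clock: 2.1
tcp_pos: [0.5173, -0.0449, 0.0976]
orientation: [0.0, 0.76, -0.65, -0.0]
wrist_force: [0.9, -0.5, -0.5]
finger_gap: 0.0522
```

Run:
```python
from h import *
p,th=show()
plan(p,th,[((.518,-.046,.022),189.3,6)])
```

```text
t 2.10 p [ 0.5173 -0.0449  0.0976] th -171.02 j6 -1.97 gap 0.0522 F [ 0.9 -0.5 -0.5] M [-0.02 -0.    0.03]
0 0 [0.0002,-0.0001,0.0126] wz -60.05
0 1 [0.0002,0.0001,0.0126] wz -60.05
0 2 [-0.0000,0.0002,0.0126] wz -60.05
0 3 [-0.0002,0.0001,0.0126] wz -60.05
0 4 [-0.0002,-0.0001,0.0126] wz -60.05
0 5 [0.0000,-0.0002,0.0126] wz -60.05
```

Emit:
play_rows(steps=[{"claw":100,"dp":[0,0,0.025],"angular":[0,0,0]},{"claw":100,"dp":[0,0,0.025],"angular":[0,0,0]},{"claw":100,"dp":[0,0,0.0175],"angular":[0,0,0]},{"claw":100,"dp":[0,0,0.008],"angular":[0,0,0]},{"claw":230,"dp":[0,0,0],"angular":[0,0,0]},{"claw":230,"dp":[0,0,0],"angular":[0,0,0]},{"claw":230,"dp":[0,0,0],"angular":[0,0,0]},{"claw":230,"dp":[0,0,0],"angular":[0,0,0]}])

```text
clock: 2.77
tcp_pos: [0.5208, -0.0445, 0.025]
orientation: [-0.002, 0.761, -0.649, 0.002]
wrist_force: [6.7, 2.5, -9.0]
finger_gap: 0.0188
```

Emit:
play_rows(steps=[{"claw":230,"dp":[-0.008,-0.0015,0],"angular":[0,0,0]},{"claw":230,"dp":[-0.01,-0.001,0],"angular":[0,0,0]},{"claw":230,"dp":[-0.01,0,0],"angular":[0,0,0]},{"claw":230,"dp":[-0.01,0,0],"angular":[0,0,0]},{"claw":230,"dp":[-0.01,0,0],"angular":[0,0,0]},{"claw":230,"dp":[-0.006,0,0],"angular":[0,0,0]},{"claw":230,"dp":[-0.002,0,0],"angular":[0,0,0]},{"claw":230,"dp":[0,0,0],"angular":[0,0,0]}])

```text
clock: 3.43
tcp_pos: [0.5113, 0.013, 0.0248]
orientation: [-0.001, 0.761, -0.649, 0.0]
wrist_force: [-1.9, -0.5, 6.4]
finger_gap: 0.0186
```

Run:
```python
from h import *
p,th=show()
```

```text
t 3.43 p [0.5113 0.013  0.0248] th -170.87 j6 -1.86 gap 0.0186 F [-1.9 -0.5  6.4] M [-0.03  0.39  0.03]
```

Emit:
play_rows(steps=[{"claw":230,"dp":[-0.002,0,0],"angular":[0,0,0]},{"claw":230,"dp":[-0.002,0,0],"angular":[0,0,0]},{"claw":230,"dp":[-0.002,0,0],"angular":[0,0,0]},{"claw":230,"dp":[-0.001,0,0],"angular":[0,0,0]},{"claw":230,"dp":[-0.001,0,0],"angular":[0,0,0]},{"claw":230,"dp":[0,0,0],"angular":[0,0,0]},{"claw":230,"dp":[0,0,0],"angular":[0,0,0]},{"claw":230,"dp":[0,0,0],"angular":[0,0,0]}])

```text
clock: 4.1
tcp_pos: [0.5104, 0.0186, 0.0248]
orientation: [0.0, 0.761, -0.649, 0.001]
wrist_force: [-2.3, -6.7, 5.8]
finger_gap: 0.0186
```

Emit:
play_rows(steps=[{"claw":230,"dp":[-0.002,0,0],"angular":[0,0,0]},{"claw":230,"dp":[-0.002,0,0],"angular":[0,0,0]},{"claw":230,"dp":[-0.001,0,0],"angular":[0,0,0]},{"claw":230,"dp":[0,0,0],"angular":[0,0,0]},{"claw":230,"dp":[0,0,0],"angular":[0,0,0]},{"claw":230,"dp":[0,0,0],"angular":[0,0,0]},{"claw":230,"dp":[0,0,0],"angular":[0,0,0]},{"claw":230,"dp":[0,0,0],"angular":[0,0,0]}])

```text
clock: 4.77
tcp_pos: [0.5104, 0.0187, 0.0249]
orientation: [0.004, 0.759, -0.651, 0.005]
wrist_force: [-0.8, -23.0, 3.1]
finger_gap: 0.0191
```

Emit:
play_rows(steps=[{"claw":230,"dp":[0.004,0,0],"angular":[0,0,0]},{"claw":100,"dp":[0,0,0],"angular":[0,0,0]},{"claw":100,"dp":[0,0,0],"angular":[0,0,0]},{"claw":100,"dp":[0,0,0],"angular":[0,0,0]},{"claw":100,"dp":[0.015,0,0],"angular":[0,0,0]},{"claw":100,"dp":[0.003,0,0.04],"angular":[0,0,0]},{"claw":100,"dp":[0,0,0.0],"angular":[0,0,0]},{"claw":100,"dp":[0,0,0],"angular":[0,0,0]}])

```text
clock: 5.43
tcp_pos: [0.5155, 0.0024, -0.0154]
orientation: [-0.002, 0.761, -0.649, 0.002]
wrist_force: [2.1, -1.2, 4.5]
finger_gap: 0.052
```

Emit:
play_rows(steps=[{"claw":100,"dp":[0,0,-0.02],"angular":[0,0,0]},{"claw":100,"dp":[0,0,-0.04],"angular":[0,0,0]},{"claw":100,"dp":[0,0,-0.04],"angular":[0,0,0]},{"claw":100,"dp":[0,0,-0.04],"angular":[0,0,0]},{"claw":100,"dp":[0,0,-0.04],"angular":[0,0,0]},{"claw":100,"dp":[0,0,-0.03],"angular":[0,0,0]},{"claw":100,"dp":[0,0,0.0],"angular":[0,0,0]},{"claw":100,"dp":[0,0,0],"angular":[0,0,0]}])

```text
clock: 6.1
tcp_pos: [0.5139, 0.0029, 0.1955]
orientation: [-0.001, 0.761, -0.649, 0.002]
wrist_force: [0.5, 0.4, -1.0]
finger_gap: 0.0518
```

```bash
python3 - <<'E'
from h import *
p,th=show()
shot('top','t1')
E
python3 -c "
import cv2
p=cv2.imread('pics/t1.png');cv2.imwrite('pics/t1c.png',cv2.resize(p[165:315,280:490],None,fx=3.7,fy=3.7,interpolation=cv2.INTER_CUBIC))"
```

```text
t 6.10 p [0.5139 0.0029 0.1955] th -170.92 j6 -1.88 gap 0.0518 F [ 0.5  0.4 -1. ] M [-0.    0.05 -0.01]
```

View pics/t1c.png

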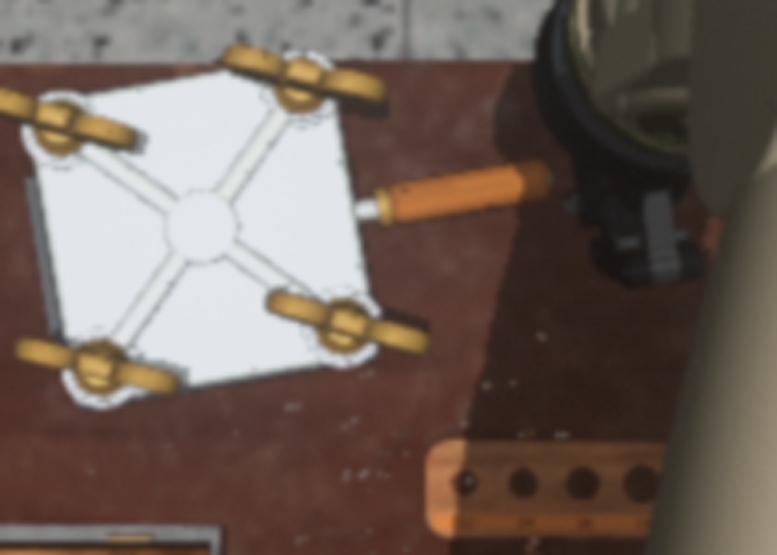

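Run:
```python
from h import *
p,th=show()
plan(p,th%360,[((.4425,.0865,.19),164.5,4),((.4425,.0865,.112),164.5,4)])
```

```text
t 6.15 p [0.5127 0.003  0.1936] th -170.93 j6 -1.88 gap 0.0520 F [-0.4 -0.6 -0.5] M [-0.01  0.   -0.04]
0 0 [-0.0234,0.0140,0.0009] wz 6.14
0 1 [-0.0217,0.0165,0.0009] wz 6.14
0 2 [-0.0199,0.0187,0.0009] wz 6.14
0 3 [-0.0177,0.0207,0.0009] wz 6.14
0 4 [-0.0000,0.0000,0.0195] wz -0.00
0 5 [-0.0000,0.0000,0.0195] wz -0.00
0 6 [-0.0000,0.0000,0.0195] wz -0.00
0 7 [-0.0000,0.0000,0.0195] wz -0.00
```

Emit:
play_rows(steps=[{"claw":100,"dp":[-0.0234,0.014,0],"angular":[0,0,6.1]},{"claw":100,"dp":[-0.0217,0.0165,0],"angular":[0,0,6.1]},{"claw":100,"dp":[-0.0199,0.0187,0],"angular":[0,0,6.1]},{"claw":100,"dp":[-0.0177,0.0207,0],"angular":[0,0,6.1]},{"claw":100,"dp":[0,0,0.015],"angular":[0,0,0]},{"claw":100,"dp":[0,0,0.015],"angular":[0,0,0]},{"claw":100,"dp":[0,0,0],"angular":[0,0,0]},{"claw":100,"dp":[0,0,0],"angular":[0,0,0]}])

```text
clock: 6.82
tcp_pos: [0.4403, 0.086, 0.1616]
orientation: [-0.002, -0.606, 0.795, 0.002]
wrist_force: [0.8, -0.3, 0.9]
finger_gap: 0.0519
```

Run:
```python
from h import *
p,th=show()
plan(p,th,[((.4425,.0865,.112),164.5,1)])
```

```text
t 6.82 p [0.4403 0.086  0.1616] th 164.65 j6 -1.29 gap 0.0519 F [ 0.8 -0.3  0.9] M [-0.02 -0.03 -0.01]
0 0 [-0.0011,-0.0019,0.0496] wz 0.15
```

Descend and close on the wing.

Emit:
play_rows(steps=[{"claw":100,"dp":[-0.001,-0.002,0.02],"angular":[0,0,0]},{"claw":100,"dp":[0,0,0.02],"angular":[0,0,0]},{"claw":100,"dp":[0,0,0.01],"angular":[0,0,0]},{"claw":100,"dp":[0,0,0],"angular":[0,0,0]},{"claw":240,"dp":[0,0,0],"angular":[0,0,0]},{"claw":240,"dp":[0,0,0],"angular":[0,0,0]},{"claw":240,"dp":[0,0,0],"angular":[0,0,0]},{"claw":240,"dp":[0,0,0],"angular":[0,0,0]}])

```text
clock: 7.48
tcp_pos: [0.445, 0.0862, 0.1147]
orientation: [0.0, -0.606, 0.795, -0.0]
wrist_force: [0.5, -1.5, 11.5]
finger_gap: 0.0057
```

Run:
```python
from h import *
p,th=show()
```

```text
t 7.48 p [0.445  0.0862 0.1147] th 164.62 j6 -1.29 gap 0.0057 F [ 0.5 -1.5 11.5] M [-0.24  0.12 -0.01]
```

Run:
```python
from h import *
p,d=shot('scene','s1')
cv2.imwrite('pics/s1c.png',cv2.resize(p[190:320,260:420,::-1],None,fx=4.6,fy=4.6,interpolation=cv2.INTER_CUBIC))
```

```text
(no output)
```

View pics/s1c.png

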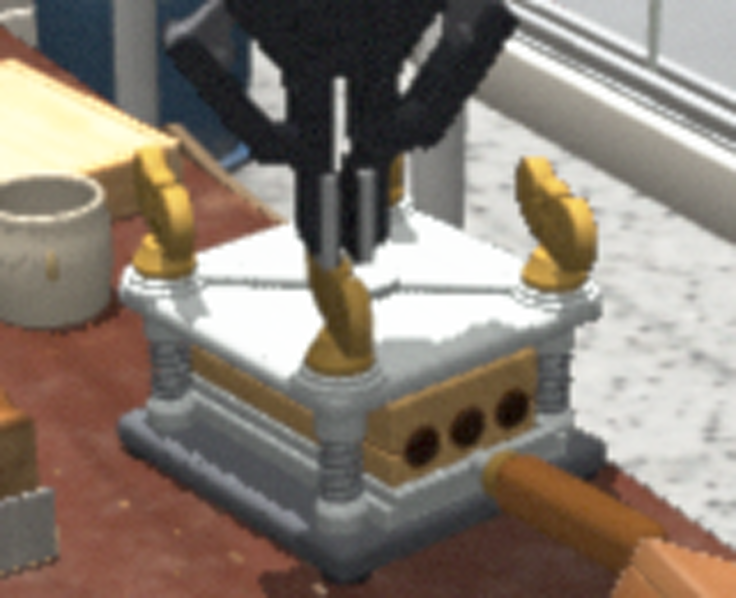

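Run:
```python
from h import *
d=np.load('pics/s1.npy')
for u,v in [(328,200),(328,230),(325,258),(367,200),(367,230),(367,252),(372,225),(345,300),(335,350),(548,190),(340,280)]:
    print(u,v,xyz('scene',d,260+u/4.6,190+v/4.6).round(4))
p,th=show()
```

```text
328 200 [0.4343 0.0752 0.1564]
328 230 [0.436  0.0784 0.1431]
325 258 [0.435  0.0791 0.1319]
367 200 [0.4488 0.0724 0.1542]
367 230 [0.448  0.0712 0.143 ]
367 252 [0.4492 0.0733 0.1332]
372 225 [0.4521 0.0746 0.1428]
345 300 [0.4309 0.0578 0.1249]
335 350 [0.4376 0.0773 0.0948]
548 190 [0.5471 0.1011 0.1255]
340 280 [0.4349 0.0683 0.1275]
t 7.53 p [0.4454 0.0861 0.115 ] th 164.61 j6 -1.29 gap 0.0051 F [-0.7 -0.1  3.8] M [0.04 0.35 0.01]
```

Emit:
play_rows(steps=[{"claw":100,"dp":[0,0,-0.004],"angular":[0,0,0]},{"claw":100,"dp":[0,0,0],"angular":[0,0,0]},{"claw":100,"dp":[0,0,0],"angular":[0,0,0]},{"claw":100,"dp":[0,0,0.008],"angular":[0,0,0]},{"claw":100,"dp":[0,0,0.008],"angular":[0,0,0]},{"claw":100,"dp":[0,0,0.008],"angular":[0,0,0]},{"claw":100,"dp":[0,0,0],"angular":[0,0,0]},{"claw":100,"dp":[0,0,0],"angular":[0,0,0]}])

```text
clock: 8.2
tcp_pos: [0.4436, 0.0861, 0.0925]
orientation: [-0.001, -0.606, 0.795, 0.001]
wrist_force: [-1.0, 0.2, -0.1]
finger_gap: 0.0524
```

Run:
```python
from h import *
p,th=show()
p,d=shot('scene','s2')
cv2.imwrite('pics/s2c.png',cv2.resize(p[190:320,260:420,::-1],None,fx=4.6,fy=4.6,interpolation=cv2.INTER_CUBIC))
```

```text
t 8.20 p [0.4436 0.0861 0.0925] th 164.62 j6 -1.29 gap 0.0524 F [-1.   0.2 -0.1] M [ 0.01 -0.01  0.02]
```

View pics/s2c.png

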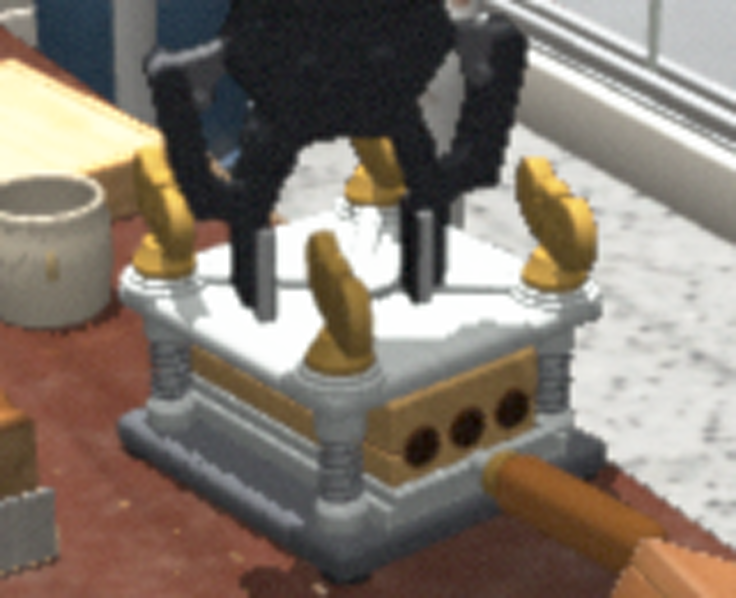

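Emit:
play_rows(steps=[{"claw":200,"dp":[0,0,0],"angular":[0,0,0]},{"claw":240,"dp":[0,0,0],"angular":[0,0,0]},{"claw":240,"dp":[0,0,0],"angular":[0,0,0]},{"claw":240,"dp":[0,0,0],"angular":[0,0,0]},{"claw":240,"dp":[0,0,0],"angular":[0,0,0]},{"claw":240,"dp":[0,0,0],"angular":[0,0,0]},{"claw":240,"dp":[0,0,0],"angular":[0,0,0]},{"claw":240,"dp":[0,0,0],"angular":[0,0,0]}])

```text
clock: 8.92
tcp_pos: [0.4437, 0.0864, 0.094]
orientation: [-0.0, -0.606, 0.795, 0.001]
wrist_force: [-3.6, 0.6, 5.5]
finger_gap: 0.0093
```

Run:
```python
from h import *
p,th=show()
```

```text
t 8.92 p [0.4437 0.0864 0.094 ] th 164.62 j6 -1.29 gap 0.0093 F [-3.6  0.6  5.5] M [ 0.29  0.81 -0.13]
```

Emit:
play_rows(steps=[{"claw":240,"dp":[0,0,0.0003],"angular":[0,0,6.2]},{"claw":240,"dp":[0,0,0.0004],"angular":[0,0,6.2]},{"claw":240,"dp":[0,0,0.0003],"angular":[0,0,6.2]},{"claw":240,"dp":[0,0,0.0004],"angular":[0,0,6.2]},{"claw":240,"dp":[0,0,0.0003],"angular":[0,0,6.2]},{"claw":240,"dp":[0,0,0.0004],"angular":[0,0,6.2]},{"claw":240,"dp":[0,0,0.0003],"angular":[0,0,6.0]},{"claw":240,"dp":[0,0,0],"angular":[0,0,0]}])

```text
clock: 9.58
tcp_pos: [0.4438, 0.0861, 0.0916]
orientation: [-0.0, -0.269, 0.963, 0.0]
wrist_force: [-4.1, 0.7, 4.7]
finger_gap: 0.0096
```

Run:
```python
from h import *
p,th=show()
```

```text
t 9.58 p [0.4438 0.0861 0.0916] th 121.17 j6 -0.53 gap 0.0096 F [-4.1  0.7  4.7] M [ 0.05  0.77 -0.08]
```

Run:
```python
from h import *
plan((.4438,.0862,.152),121.2,[((.534,.2125,.152),164.6,7)])
```

```text
0 0 [-0.0204,0.0088,-0.0000] wz -6.20
0 1 [-0.0212,0.0065,-0.0000] wz -6.20
0 2 [-0.0218,0.0042,-0.0000] wz -6.20
0 3 [-0.0221,0.0018,-0.0000] wz -6.20
0 4 [-0.0222,-0.0006,-0.0000] wz -6.20
0 5 [-0.0220,-0.0030,-0.0000] wz -6.20
0 6 [-0.0215,-0.0053,-0.0000] wz -6.20
```

Emit:
play_rows(steps=[{"claw":100,"dp":[0,0,0],"angular":[0,0,0]},{"claw":100,"dp":[0,0,0],"angular":[0,0,0]},{"claw":100,"dp":[0,0,-0.03],"angular":[0,0,0]},{"claw":100,"dp":[0,0,-0.03],"angular":[0,0,0]},{"claw":100,"dp":[-0.0204,0.0088,0],"angular":[0,0,-6.2]},{"claw":100,"dp":[-0.0212,0.0065,0],"angular":[0,0,-6.2]},{"claw":100,"dp":[-0.0218,0.0042,0],"angular":[0,0,-6.2]},{"claw":100,"dp":[-0.0221,0.0018,0],"angular":[0,0,-6.2]}])

```text
clock: 10.25
tcp_pos: [0.497, 0.1593, 0.1516]
orientation: [0.001, -0.473, 0.881, -0.0]
wrist_force: [-0.2, -1.1, -0.0]
finger_gap: 0.0515
```

Emit:
play_rows(steps=[{"claw":100,"dp":[-0.0222,-0.0006,0],"angular":[0,0,-6.2]},{"claw":100,"dp":[-0.022,-0.003,0],"angular":[0,0,-6.2]},{"claw":100,"dp":[-0.0215,-0.0053,0],"angular":[0,0,-6.2]},{"claw":100,"dp":[0,0,0],"angular":[0,0,0]},{"claw":100,"dp":[0,0,0],"angular":[0,0,0]},{"claw":100,"dp":[0,0,0],"angular":[0,0,0]},{"claw":100,"dp":[0,0,0],"angular":[0,0,0]},{"claw":100,"dp":[0,0,0],"angular":[0,0,0]}])

```text
clock: 10.92
tcp_pos: [0.5339, 0.2121, 0.1514]
orientation: [-0.0, -0.607, 0.795, 0.0]
wrist_force: [0.8, -0.3, 0.7]
finger_gap: 0.0516
```

Run:
```python
from h import *
p,th=show()
plan(p,th,[((.5343,.2125,.092),164.6,1)])
```

```text
t 10.92 p [0.5339 0.2121 0.1514] th 164.74 j6 -1.07 gap 0.0516 F [ 0.8 -0.3  0.7] M [-0.05 -0.   -0.02]
0 0 [-0.0005,-0.0002,0.0594] wz 0.14
```

Emit:
play_rows(steps=[{"claw":100,"dp":[-0.0005,0,0.025],"angular":[0,0,0.1]},{"claw":100,"dp":[0,0,0.025],"angular":[0,0,0]},{"claw":100,"dp":[0,0,0.009],"angular":[0,0,0]},{"claw":200,"dp":[0,0,0],"angular":[0,0,0]},{"claw":240,"dp":[0,0,0],"angular":[0,0,0]},{"claw":240,"dp":[0,0,0],"angular":[0,0,0]},{"claw":240,"dp":[0,0,0],"angular":[0,0,0]},{"claw":240,"dp":[0,0,0],"angular":[0,0,0]}])

```text
clock: 11.58
tcp_pos: [0.5343, 0.2137, 0.0938]
orientation: [0.001, -0.607, 0.795, 0.0]
wrist_force: [-5.3, 0.8, 5.5]
finger_gap: 0.0096
```

Run:
```python
from h import *
p,th=show()
```

```text
t 11.58 p [0.5343 0.2137 0.0938] th 164.72 j6 -1.06 gap 0.0096 F [-5.3  0.8  5.5] M [ 0.13  0.88 -0.14]
```

Emit:
play_rows(steps=[{"claw":240,"dp":[0,0,0.0003],"angular":[0,0,6.2]},{"claw":240,"dp":[0,0,0.0004],"angular":[0,0,6.2]},{"claw":240,"dp":[0,0,0.0003],"angular":[0,0,6.2]},{"claw":240,"dp":[0,0,0.0004],"angular":[0,0,6.2]},{"claw":240,"dp":[0,0,0.0003],"angular":[0,0,6.2]},{"claw":240,"dp":[0,0,0.0004],"angular":[0,0,6.2]},{"claw":240,"dp":[0,0,0.0003],"angular":[0,0,6.1]},{"claw":240,"dp":[0,0,0],"angular":[0,0,0]}])

```text
clock: 12.25
tcp_pos: [0.5349, 0.2132, 0.0914]
orientation: [0.001, -0.269, 0.963, -0.0]
wrist_force: [-3.0, -0.4, 4.9]
finger_gap: 0.0097
```

Run:
```python
from h import *
p,th=show()
plan((*p[:2],.152),th,[((.4259,.195,.152),164.6,7)])
```

```text
t 12.25 p [0.5349 0.2132 0.0914] th 121.17 j6 -0.30 gap 0.0097 F [-3.  -0.4  4.9] M [-0.31  0.67 -0.15]
0 0 [0.0147,0.0058,-0.0000] wz -6.20
0 1 [0.0140,0.0074,-0.0000] wz -6.20
0 2 [0.0131,0.0088,-0.0000] wz -6.20
0 3 [0.0120,0.0102,-0.0000] wz -6.20
0 4 [0.0109,0.0114,-0.0000] wz -6.20
0 5 [0.0096,0.0126,-0.0000] wz -6.20
0 6 [0.0082,0.0135,-0.0000] wz -6.20
```

Emit:
play_rows(steps=[{"claw":100,"dp":[0,0,0],"angular":[0,0,0]},{"claw":100,"dp":[0,0,0],"angular":[0,0,0]},{"claw":100,"dp":[0,0,-0.03],"angular":[0,0,0]},{"claw":100,"dp":[0,0,-0.03],"angular":[0,0,0]},{"claw":100,"dp":[0.0147,0.0058,0],"angular":[0,0,-6.2]},{"claw":100,"dp":[0.014,0.0074,0],"angular":[0,0,-6.2]},{"claw":100,"dp":[0.0131,0.0088,0],"angular":[0,0,-6.2]},{"claw":100,"dp":[0.012,0.0102,0],"angular":[0,0,-6.2]}])

```text
clock: 12.92
tcp_pos: [0.4723, 0.2025, 0.1503]
orientation: [0.001, -0.474, 0.881, -0.0]
wrist_force: [0.8, -0.6, 0.2]
finger_gap: 0.0518
```

Emit:
play_rows(steps=[{"claw":100,"dp":[0.0109,0.0114,0],"angular":[0,0,-6.2]},{"claw":100,"dp":[0.0096,0.0126,0],"angular":[0,0,-6.2]},{"claw":100,"dp":[0.0082,0.0135,0],"angular":[0,0,-6.2]},{"claw":100,"dp":[0,0,0],"angular":[0,0,0]},{"claw":100,"dp":[0,0,0],"angular":[0,0,0]},{"claw":100,"dp":[0,0,0],"angular":[0,0,0]},{"claw":100,"dp":[0,0,0],"angular":[0,0,0]},{"claw":100,"dp":[0,0,0],"angular":[0,0,0]}])

```text
clock: 13.58
tcp_pos: [0.4265, 0.1946, 0.1499]
orientation: [0.0, -0.607, 0.795, -0.0]
wrist_force: [-0.5, -0.2, 0.7]
finger_gap: 0.0515
```

Run:
```python
from h import *
p,th=show()
plan(p,th,[((.4259,.195,.092),164.6,1)])
```

```text
t 13.58 p [0.4265 0.1946 0.1499] th 164.75 j6 -1.05 gap 0.0515 F [-0.5 -0.2  0.7] M [-0.03 -0.02  0.01]
0 0 [-0.0003,0.0007,0.0579] wz 0.15
```

Emit:
play_rows(steps=[{"claw":100,"dp":[-0.0003,0.0005,0.025],"angular":[0,0,0.1]},{"claw":100,"dp":[0,0,0.025],"angular":[0,0,0]},{"claw":100,"dp":[0,0,0.008],"angular":[0,0,0]},{"claw":200,"dp":[0,0,0],"angular":[0,0,0]},{"claw":240,"dp":[0,0,0],"angular":[0,0,0]},{"claw":240,"dp":[0,0,0],"angular":[0,0,0]},{"claw":240,"dp":[0,0,0],"angular":[0,0,0]},{"claw":240,"dp":[0,0,0],"angular":[0,0,0]}])

```text
clock: 14.25
tcp_pos: [0.4256, 0.1953, 0.0931]
orientation: [0.001, -0.607, 0.795, -0.0]
wrist_force: [-1.4, 0.4, 3.4]
finger_gap: 0.0094
```

Run:
```python
from h import *
p,th=show()
```

```text
t 14.25 p [0.4256 0.1953 0.0931] th 164.73 j6 -1.05 gap 0.0094 F [-1.4  0.4  3.4] M [0.15 0.37 0.08]
```

Emit:
play_rows(steps=[{"claw":240,"dp":[0,0,0.0003],"angular":[0,0,6.2]},{"claw":240,"dp":[0,0,0.0004],"angular":[0,0,6.2]},{"claw":240,"dp":[0,0,0.0003],"angular":[0,0,6.2]},{"claw":240,"dp":[0,0,0.0004],"angular":[0,0,6.2]},{"claw":240,"dp":[0,0,0.0003],"angular":[0,0,6.2]},{"claw":240,"dp":[0,0,0.0004],"angular":[0,0,6.2]},{"claw":240,"dp":[0,0,0.0003],"angular":[0,0,6.1]},{"claw":240,"dp":[0,0,0],"angular":[0,0,0]}])

```text
clock: 14.92
tcp_pos: [0.426, 0.195, 0.0906]
orientation: [0.001, -0.269, 0.963, -0.0]
wrist_force: [-1.3, -0.7, 3.7]
finger_gap: 0.0098
```

Run:
```python
from h import *
p,th=show()
plan((*p[:2],.152),th,[((.5524,.104,.152),164.6,7)])
```

```text
t 14.92 p [0.426  0.195  0.0906] th 121.26 j6 -0.29 gap 0.0098 F [-1.3 -0.7  3.7] M [-0.14  0.14 -0.16]
0 0 [-0.0087,-0.0205,-0.0000] wz -6.19
0 1 [-0.0064,-0.0213,-0.0000] wz -6.19
0 2 [-0.0041,-0.0219,-0.0000] wz -6.19
0 3 [-0.0017,-0.0222,-0.0000] wz -6.19
0 4 [0.0007,-0.0222,-0.0000] wz -6.19
0 5 [0.0031,-0.0220,-0.0000] wz -6.19
0 6 [0.0054,-0.0216,-0.0000] wz -6.19
```

Emit:
play_rows(steps=[{"claw":100,"dp":[0,0,0],"angular":[0,0,0]},{"claw":100,"dp":[0,0,0],"angular":[0,0,0]},{"claw":100,"dp":[0,0,-0.03],"angular":[0,0,0]},{"claw":100,"dp":[0,0,-0.031],"angular":[0,0,0]},{"claw":100,"dp":[-0.0087,-0.0205,0],"angular":[0,0,-6.2]},{"claw":100,"dp":[-0.0064,-0.0213,0],"angular":[0,0,-6.2]},{"claw":100,"dp":[-0.0041,-0.0219,0],"angular":[0,0,-6.2]},{"claw":100,"dp":[-0.0017,-0.0222,0],"angular":[0,0,-6.2]}])

```text
clock: 15.58
tcp_pos: [0.4985, 0.1425, 0.1508]
orientation: [0.0, -0.475, 0.88, -0.0]
wrist_force: [0.5, 0.5, -1.0]
finger_gap: 0.0522
```

Emit:
play_rows(steps=[{"claw":100,"dp":[0.0007,-0.0222,0],"angular":[0,0,-6.2]},{"claw":100,"dp":[0.0031,-0.022,0],"angular":[0,0,-6.2]},{"claw":100,"dp":[0.0054,-0.0216,0],"angular":[0,0,-6.2]},{"claw":100,"dp":[0,0,0],"angular":[0,0,0]},{"claw":100,"dp":[0,0,0],"angular":[0,0,0]},{"claw":100,"dp":[0,0,0],"angular":[0,0,0]},{"claw":100,"dp":[0,0,0],"angular":[0,0,0]},{"claw":100,"dp":[0,0,0],"angular":[0,0,0]}])

```text
clock: 16.25
tcp_pos: [0.551, 0.1049, 0.1505]
orientation: [-0.0, -0.608, 0.794, 0.0]
wrist_force: [-0.5, -0.1, -0.3]
finger_gap: 0.0522
```

Run:
```python
from h import *
p,th=show()
plan(p,th,[((.5524,.104,.092),164.6,1)])
```

```text
t 16.25 p [0.551  0.1049 0.1505] th 164.86 j6 -1.26 gap 0.0522 F [-0.5 -0.1 -0.3] M [-0.    0.01  0.05]
0 0 [0.0005,-0.0016,0.0585] wz 0.26
```

Emit:
play_rows(steps=[{"claw":100,"dp":[0.0005,-0.001,0.025],"angular":[0,0,0.2]},{"claw":100,"dp":[0,0,0.025],"angular":[0,0,0]},{"claw":100,"dp":[0,0,0.0085],"angular":[0,0,0]},{"claw":200,"dp":[0,0,0],"angular":[0,0,0]},{"claw":240,"dp":[0,0,0],"angular":[0,0,0]},{"claw":240,"dp":[0,0,0],"angular":[0,0,0]},{"claw":240,"dp":[0,0,0],"angular":[0,0,0]},{"claw":240,"dp":[0,0,0],"angular":[0,0,0]}])

```text
clock: 16.92
tcp_pos: [0.5522, 0.1042, 0.0934]
orientation: [0.0, -0.606, 0.795, 0.0]
wrist_force: [-4.5, 1.7, 5.8]
finger_gap: 0.0094
```

Run:
```python
from h import *
p,th=show()
```

```text
t 16.92 p [0.5522 0.1042 0.0934] th 164.66 j6 -1.26 gap 0.0094 F [-4.5  1.7  5.8] M [0.37 1.08 0.07]
```

Emit:
play_rows(steps=[{"claw":240,"dp":[0,0,0.0003],"angular":[0,0,6.2]},{"claw":240,"dp":[0,0,0.0004],"angular":[0,0,6.2]},{"claw":240,"dp":[0,0,0.0003],"angular":[0,0,6.2]},{"claw":240,"dp":[0,0,0.0004],"angular":[0,0,6.2]},{"claw":240,"dp":[0,0,0.0003],"angular":[0,0,6.2]},{"claw":240,"dp":[0,0,0.0004],"angular":[0,0,6.2]},{"claw":240,"dp":[0,0,0.0003],"angular":[0,0,6.1]},{"claw":240,"dp":[0,0,0],"angular":[0,0,0]}])

```text
clock: 17.58
tcp_pos: [0.5522, 0.104, 0.091]
orientation: [0.0, -0.268, 0.963, 0.0]
wrist_force: [-5.0, 2.3, 7.1]
finger_gap: 0.0092
```

Run:
```python
from h import *
p,th=show()
plan((*p[:2],.152),th,[((.4440,.0862,.152),121.2,4)])
```

```text
t 17.58 p [0.5522 0.104  0.091 ] th 121.08 j6 -0.50 gap 0.0092 F [-5.   2.3  7.1] M [ 0.32  1.05 -0.15]
0 0 [0.0255,0.0101,-0.0000] wz -0.03
0 1 [0.0255,0.0102,-0.0000] wz -0.03
0 2 [0.0254,0.0102,-0.0000] wz -0.03
0 3 [0.0254,0.0102,-0.0000] wz -0.03
```

Emit:
play_rows(steps=[{"claw":100,"dp":[0,0,0],"angular":[0,0,0]},{"claw":100,"dp":[0,0,0],"angular":[0,0,0]},{"claw":100,"dp":[0,0,-0.03],"angular":[0,0,0]},{"claw":100,"dp":[0,0,-0.031],"angular":[0,0,0]},{"claw":100,"dp":[0.0255,0.0101,0],"angular":[0,0,0]},{"claw":100,"dp":[0.0255,0.0102,0],"angular":[0,0,0]},{"claw":100,"dp":[0.0254,0.0102,0],"angular":[0,0,0]},{"claw":100,"dp":[0.0254,0.0102,0],"angular":[0,0,0]}])

```text
clock: 18.25
tcp_pos: [0.4444, 0.085, 0.1511]
orientation: [0.001, -0.27, 0.963, -0.0]
wrist_force: [-1.1, -0.8, -0.4]
finger_gap: 0.0518
```

Emit:
play_rows(steps=[{"claw":100,"dp":[0,0,0],"angular":[0,0,0]},{"claw":100,"dp":[0,0,0],"angular":[0,0,0]},{"claw":100,"dp":[0,0,0],"angular":[0,0,0]},{"claw":100,"dp":[0,0,0],"angular":[0,0,0]},{"claw":100,"dp":[0,0,0],"angular":[0,0,0]},{"claw":100,"dp":[0,0,0],"angular":[0,0,0]},{"claw":100,"dp":[0,0,0],"angular":[0,0,0]},{"claw":100,"dp":[0,0,0],"angular":[0,0,0]}])

```text
clock: 18.92
tcp_pos: [0.4448, 0.0854, 0.1504]
orientation: [-0.0, -0.27, 0.963, 0.0]
wrist_force: [0.1, -0.1, 1.1]
finger_gap: 0.0518
```

Run:
```python
from h import *
p,th=show()
plan(p,th,[((.4438,.0862,.0895),121.2,1)])
p,d=shot('top','t2')
cv2.imwrite('pics/t2c.png',cv2.resize(p[165:315,280:490,::-1],None,fx=3.7,fy=3.7,interpolation=cv2.INTER_CUBIC))
```

```text
t 18.92 p [0.4448 0.0854 0.1504] th 121.32 j6 -0.53 gap 0.0518 F [ 0.1 -0.1  1.1] M [ 0.07 -0.04 -0.01]
0 0 [0.0004,0.0012,0.0609] wz 0.12
```

View pics/t2c.png

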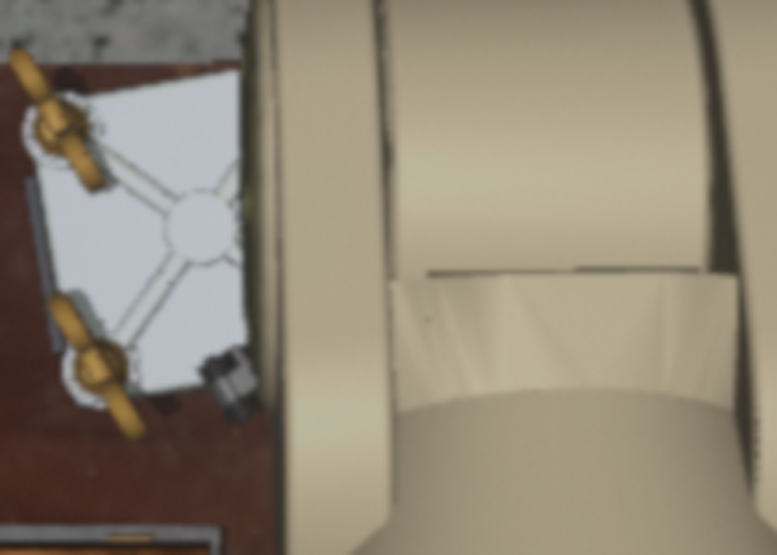

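Emit:
play_rows(force=40, steps=[{"claw":100,"dp":[0.0004,0.001,0.025],"angular":[0,0,0.1]},{"claw":100,"dp":[0,0,0.025],"angular":[0,0,0]},{"claw":100,"dp":[0,0,0.0105],"angular":[0,0,0]},{"claw":200,"dp":[0,0,0],"angular":[0,0,0]},{"claw":240,"dp":[0,0,0],"angular":[0,0,0]},{"claw":240,"dp":[0,0,0],"angular":[0,0,0]},{"claw":240,"dp":[0,0,0],"angular":[0,0,0]},{"claw":240,"dp":[0,0,0],"angular":[0,0,0]}])

```text
clock: 19.63
tcp_pos: [0.4444, 0.0865, 0.0912]
orientation: [0.001, -0.269, 0.963, 0.0]
wrist_force: [-1.6, 1.0, 3.6]
finger_gap: 0.0089
```

Emit:
play_rows(steps=[{"claw":240,"dp":[0,0,0.0003],"angular":[0,0,6]},{"claw":240,"dp":[0,0,0.0004],"angular":[0,0,6]},{"claw":240,"dp":[0,0,0.0003],"angular":[0,0,6]},{"claw":240,"dp":[0,0,0.0004],"angular":[0,0,6]},{"claw":240,"dp":[0,0,0.0003],"angular":[0,0,6]},{"claw":240,"dp":[0,0,0.0004],"angular":[0,0,6]},{"claw":240,"dp":[0,0,0],"angular":[0,0,0]},{"claw":240,"dp":[0,0,0],"angular":[0,0,0]}])

```text
clock: 20.3
tcp_pos: [0.4444, 0.0858, 0.0893]
orientation: [0.001, 0.042, 0.999, -0.0]
wrist_force: [-2.8, 0.5, 6.9]
finger_gap: 0.0088
```

Run:
```python
from h import *
p,th=show()
```

```text
t 20.30 p [0.4444 0.0858 0.0893] th 85.20 j6 0.10 gap 0.0088 F [-2.8  0.5  6.9] M [-0.11  0.4  -0.06]
```

Emit:
play_rows(steps=[{"claw":240,"dp":[0,0,0.0001],"angular":[0,0,2]},{"claw":240,"dp":[0,0,0.0001],"angular":[0,0,2]},{"claw":240,"dp":[0,0,0],"angular":[0,0,2]},{"claw":240,"dp":[0,0,0],"angular":[0,0,2]},{"claw":240,"dp":[0,0,0],"angular":[0,0,0]},{"claw":240,"dp":[0,0,0],"angular":[0,0,0]},{"claw":240,"dp":[0,0,0],"angular":[0,0,0]},{"claw":240,"dp":[0,0,0],"angular":[0,0,0]}])

```text
clock: 20.97
tcp_pos: [0.4443, 0.0859, 0.0893]
orientation: [0.001, 0.11, 0.994, -0.0]
wrist_force: [-2.6, -0.7, 7.4]
finger_gap: 0.0091
```

Run:
```python
from h import *
p,th=show()
```

```text
t 20.97 p [0.4443 0.0859 0.0893] th 77.42 j6 0.23 gap 0.0091 F [-2.6 -0.7  7.4] M [-0.21  0.61  1.47]
```

Run:
```python
from h import *
plan((.4443,.0859,.152),79.4,[((.5347,.2133,.152),121.2,7)])
```

```text
0 0 [-0.0093,0.0203,-0.0000] wz -5.97
0 1 [-0.0114,0.0192,-0.0000] wz -5.97
0 2 [-0.0133,0.0179,-0.0000] wz -5.97
0 3 [-0.0151,0.0164,-0.0000] wz -5.97
0 4 [-0.0168,0.0147,-0.0000] wz -5.97
0 5 [-0.0182,0.0129,-0.0000] wz -5.97
0 6 [-0.0194,0.0110,-0.0000] wz -5.97
```

Emit:
play_rows(steps=[{"claw":240,"dp":[0,0,0],"angular":[0,0,-2]},{"claw":100,"dp":[0,0,0],"angular":[0,0,0]},{"claw":100,"dp":[0,0,0],"angular":[0,0,0]},{"claw":100,"dp":[0,0,-0.032],"angular":[0,0,0]},{"claw":100,"dp":[0,0,-0.031],"angular":[0,0,0]},{"claw":100,"dp":[-0.0093,0.0203,0],"angular":[0,0,-6]},{"claw":100,"dp":[-0.0114,0.0192,0],"angular":[0,0,-6]},{"claw":100,"dp":[-0.0133,0.0179,0],"angular":[0,0,-6]}])

```text
clock: 21.63
tcp_pos: [0.4837, 0.141, 0.1519]
orientation: [0.001, -0.065, 0.998, 0.0]
wrist_force: [0.7, -0.0, -0.2]
finger_gap: 0.052
```

Emit:
play_rows(steps=[{"claw":100,"dp":[-0.0151,0.0164,0],"angular":[0,0,-6]},{"claw":100,"dp":[-0.0168,0.0147,0],"angular":[0,0,-6]},{"claw":100,"dp":[-0.0182,0.0129,0],"angular":[0,0,-6]},{"claw":100,"dp":[-0.0194,0.011,0],"angular":[0,0,-6]},{"claw":100,"dp":[0,0,0],"angular":[0,0,0]},{"claw":100,"dp":[0,0,0],"angular":[0,0,0]},{"claw":100,"dp":[0,0,0],"angular":[0,0,0]},{"claw":100,"dp":[0,0,0],"angular":[0,0,0]}])

```text
clock: 22.3
tcp_pos: [0.5336, 0.2126, 0.1507]
orientation: [-0.0, -0.268, 0.963, -0.0]
wrist_force: [-0.1, -0.2, -0.1]
finger_gap: 0.0518
```

Run:
```python
from h import *
p,th=show()
plan(p,th,[((.5347,.2133,.0895),121.2,1)])
```

```text
t 22.30 p [0.5336 0.2126 0.1507] th 121.12 j6 -0.30 gap 0.0518 F [-0.1 -0.2 -0.1] M [0.   0.04 0.01]
0 0 [-0.0013,0.0000,0.0612] wz -0.08
```

Emit:
play_rows(steps=[{"claw":100,"dp":[-0.0013,0,0.025],"angular":[0,0,0]},{"claw":100,"dp":[0,0,0.025],"angular":[0,0,0]},{"claw":100,"dp":[0,0,0.011],"angular":[0,0,0]},{"claw":200,"dp":[0,0,0],"angular":[0,0,0]},{"claw":240,"dp":[0,0,0],"angular":[0,0,0]},{"claw":240,"dp":[0,0,0],"angular":[0,0,0]},{"claw":240,"dp":[0,0,0],"angular":[0,0,0]},{"claw":240,"dp":[0,0,0],"angular":[0,0,0]}])

```text
clock: 22.97
tcp_pos: [0.5362, 0.2141, 0.0914]
orientation: [0.001, -0.269, 0.963, -0.0]
wrist_force: [-1.7, -0.3, 3.9]
finger_gap: 0.0089
```

Emit:
play_rows(steps=[{"claw":240,"dp":[0,0,0.0003],"angular":[0,0,6.4]},{"claw":240,"dp":[0,0,0.0004],"angular":[0,0,6.4]},{"claw":240,"dp":[0,0,0.0003],"angular":[0,0,6.4]},{"claw":240,"dp":[0,0,0.0004],"angular":[0,0,6.4]},{"claw":240,"dp":[0,0,0.0003],"angular":[0,0,6.4]},{"claw":240,"dp":[0,0,0.0004],"angular":[0,0,6.4]},{"claw":240,"dp":[0,0,0.0001],"angular":[0,0,2.5]},{"claw":240,"dp":[0,0,0],"angular":[0,0,2.5]}])

```text
clock: 23.63
tcp_pos: [0.5366, 0.2125, 0.0897]
orientation: [0.002, 0.106, 0.994, -0.001]
wrist_force: [-0.9, -7.5, 7.9]
finger_gap: 0.0086
```

Run:
```python
from h import *
p,th=show()
```

```text
t 23.63 p [0.5366 0.2125 0.0897] th 77.80 j6 0.45 gap 0.0086 F [-0.9 -7.5  7.9] M [-1.42  0.29  1.55]
```

Run:
```python
from h import *
plan((.536,.213,.152),79.0,[((.4260,.1951,.152),121.2,7)])
```

```text
0 0 [0.0149,-0.0055,-0.0000] wz -6.03
0 1 [0.0154,-0.0039,-0.0000] wz -6.03
0 2 [0.0158,-0.0023,-0.0000] wz -6.03
0 3 [0.0159,-0.0006,-0.0000] wz -6.03
0 4 [0.0159,0.0011,-0.0000] wz -6.03
0 5 [0.0157,0.0027,-0.0000] wz -6.03
0 6 [0.0153,0.0044,-0.0000] wz -6.03
```

Emit:
play_rows(steps=[{"claw":240,"dp":[0,0,0],"angular":[0,0,-2]},{"claw":100,"dp":[0,0,0],"angular":[0,0,0]},{"claw":100,"dp":[0,0,0],"angular":[0,0,0]},{"claw":100,"dp":[0,0,-0.032],"angular":[0,0,0]},{"claw":100,"dp":[0,0,-0.031],"angular":[0,0,0]},{"claw":100,"dp":[0.0149,-0.0055,0],"angular":[0,0,-6]},{"claw":100,"dp":[0.0154,-0.0039,0],"angular":[0,0,-6]},{"claw":100,"dp":[0.0158,-0.0023,0],"angular":[0,0,-6]}])

```text
clock: 24.3
tcp_pos: [0.4884, 0.206, 0.1513]
orientation: [0.001, -0.07, 0.998, 0.0]
wrist_force: [-1.4, 0.9, -0.2]
finger_gap: 0.0518
```

Emit:
play_rows(steps=[{"claw":100,"dp":[0.0159,-0.0006,0],"angular":[0,0,-6]},{"claw":100,"dp":[0.0159,0.0011,0],"angular":[0,0,-6]},{"claw":100,"dp":[0.0157,0.0027,0],"angular":[0,0,-6]},{"claw":100,"dp":[0.0153,0.0044,0],"angular":[0,0,-6]},{"claw":100,"dp":[0,0,0],"angular":[0,0,0]},{"claw":100,"dp":[0,0,0],"angular":[0,0,0]},{"claw":100,"dp":[0,0,0],"angular":[0,0,0]},{"claw":100,"dp":[0,0,0],"angular":[0,0,0]}])

```text
clock: 24.97
tcp_pos: [0.4267, 0.1949, 0.1507]
orientation: [0.001, -0.273, 0.962, 0.0]
wrist_force: [0.0, 0.6, -0.4]
finger_gap: 0.0516
```

Run:
```python
from h import *
p,th=show()
plan(p,th,[((.4260,.1951,.0895),121.2,1)])
```

```text
t 24.97 p [0.4267 0.1949 0.1507] th 121.72 j6 -0.30 gap 0.0516 F [ 0.   0.6 -0.4] M [ 0.05 -0.02 -0.02]
0 0 [0.0005,0.0005,0.0612] wz 0.52
```

Emit:
play_rows(steps=[{"claw":100,"dp":[0.0005,0.0005,0.025],"angular":[0,0,0.5]},{"claw":100,"dp":[0,0,0.025],"angular":[0,0,0]},{"claw":100,"dp":[0,0,0.011],"angular":[0,0,0]},{"claw":200,"dp":[0,0,0],"angular":[0,0,0]},{"claw":240,"dp":[0,0,0],"angular":[0,0,0]},{"claw":240,"dp":[0,0,0],"angular":[0,0,0]},{"claw":240,"dp":[0,0,0],"angular":[0,0,0]},{"claw":240,"dp":[0,0,0],"angular":[0,0,0]}])

```text
clock: 25.63
tcp_pos: [0.4261, 0.1951, 0.0907]
orientation: [0.001, -0.27, 0.963, 0.0]
wrist_force: [0.2, 0.2, 0.3]
finger_gap: 0.0095
```

Emit:
play_rows(steps=[{"claw":240,"dp":[0,0,0.0003],"angular":[0,0,6.4]},{"claw":240,"dp":[0,0,0.0004],"angular":[0,0,6.4]},{"claw":240,"dp":[0,0,0.0003],"angular":[0,0,6.4]},{"claw":240,"dp":[0,0,0.0004],"angular":[0,0,6.4]},{"claw":240,"dp":[0,0,0.0003],"angular":[0,0,6.4]},{"claw":240,"dp":[0,0,0.0004],"angular":[0,0,6.4]},{"claw":240,"dp":[0,0,0.0001],"angular":[0,0,2.5]},{"claw":240,"dp":[0,0,0],"angular":[0,0,2.5]}])

```text
clock: 26.3
tcp_pos: [0.4263, 0.1946, 0.089]
orientation: [0.002, 0.105, 0.994, -0.0]
wrist_force: [-0.4, -3.0, 5.3]
finger_gap: 0.0092
```

Run:
```python
from h import *
p,th=show()
plan((*p[:2],.152),th+1.5,[((.5523,.104,.152),121.2,7)])
```

```text
t 26.30 p [0.4263 0.1946 0.089 ] th 77.93 j6 0.47 gap 0.0092 F [-0.4 -3.   5.3] M [-0.6   0.04  1.53]
0 0 [-0.0201,-0.0094,-0.0000] wz -5.97
0 1 [-0.0190,-0.0115,-0.0000] wz -5.97
0 2 [-0.0177,-0.0134,-0.0000] wz -5.97
0 3 [-0.0162,-0.0151,-0.0000] wz -5.97
0 4 [-0.0145,-0.0167,-0.0000] wz -5.97
0 5 [-0.0127,-0.0182,-0.0000] wz -5.97
0 6 [-0.0108,-0.0194,-0.0000] wz -5.97
```

Emit:
play_rows(steps=[{"claw":240,"dp":[0,0,0],"angular":[0,0,-2]},{"claw":100,"dp":[0,0,0],"angular":[0,0,0]},{"claw":100,"dp":[0,0,0],"angular":[0,0,0]},{"claw":100,"dp":[0,0,-0.032],"angular":[0,0,0]},{"claw":100,"dp":[0,0,-0.031],"angular":[0,0,0]},{"claw":100,"dp":[-0.0201,-0.0094,0],"angular":[0,0,-6]},{"claw":100,"dp":[-0.019,-0.0115,0],"angular":[0,0,-6]},{"claw":100,"dp":[-0.0177,-0.0134,0],"angular":[0,0,-6]}])

```text
clock: 26.97
tcp_pos: [0.4802, 0.1564, 0.1514]
orientation: [0.001, -0.072, 0.997, 0.0]
wrist_force: [0.3, -0.4, 1.1]
finger_gap: 0.0521
```

Emit:
play_rows(steps=[{"claw":100,"dp":[-0.0162,-0.0151,0],"angular":[0,0,-6]},{"claw":100,"dp":[-0.0145,-0.0167,0],"angular":[0,0,-6]},{"claw":100,"dp":[-0.0127,-0.0182,0],"angular":[0,0,-6]},{"claw":100,"dp":[-0.0108,-0.0194,0],"angular":[0,0,-6]},{"claw":100,"dp":[0,0,0],"angular":[0,0,0]},{"claw":100,"dp":[0,0,0],"angular":[0,0,0]},{"claw":100,"dp":[0,0,0],"angular":[0,0,0]},{"claw":100,"dp":[0,0,0],"angular":[0,0,0]}])

```text
clock: 27.63
tcp_pos: [0.5508, 0.106, 0.1502]
orientation: [-0.0, -0.275, 0.962, 0.0]
wrist_force: [-0.0, 0.5, 0.2]
finger_gap: 0.0521
```

Run:
```python
from h import *
p,th=show()
plan(p,th,[((.5523,.104,.0895),121.2,1)])
```

```text
t 27.63 p [0.5508 0.106  0.1502] th 121.88 j6 -0.51 gap 0.0521 F [-0.   0.5  0.2] M [ 0.07 -0.02  0.01]
0 0 [-0.0002,-0.0025,0.0607] wz 0.68
```

Emit:
play_rows(steps=[{"claw":100,"dp":[-0.0002,-0.0025,0.025],"angular":[0,0,0.6]},{"claw":100,"dp":[0,0,0.025],"angular":[0,0,0]},{"claw":100,"dp":[0,0,0.0105],"angular":[0,0,0]},{"claw":200,"dp":[0,0,0],"angular":[0,0,0]},{"claw":240,"dp":[0,0,0],"angular":[0,0,0]},{"claw":240,"dp":[0,0,0],"angular":[0,0,0]},{"claw":240,"dp":[0,0,0],"angular":[0,0,0]},{"claw":240,"dp":[0,0,0],"angular":[0,0,0]}])

```text
clock: 28.3
tcp_pos: [0.5535, 0.1047, 0.0915]
orientation: [0.001, -0.27, 0.963, 0.001]
wrist_force: [-3.0, 4.0, 4.0]
finger_gap: 0.009
```

Emit:
play_rows(steps=[{"claw":240,"dp":[0,0,0.0003],"angular":[0,0,6.4]},{"claw":240,"dp":[0,0,0.0004],"angular":[0,0,6.4]},{"claw":240,"dp":[0,0,0.0003],"angular":[0,0,6.4]},{"claw":240,"dp":[0,0,0.0004],"angular":[0,0,6.4]},{"claw":240,"dp":[0,0,0.0003],"angular":[0,0,6.4]},{"claw":240,"dp":[0,0,0.0004],"angular":[0,0,6.4]},{"claw":240,"dp":[0,0,0.0001],"angular":[0,0,2.5]},{"claw":240,"dp":[0,0,0],"angular":[0,0,2.5]}])

```text
clock: 28.97
tcp_pos: [0.5536, 0.1038, 0.0899]
orientation: [0.001, 0.105, 0.994, 0.0]
wrist_force: [-2.4, 0.1, 7.2]
finger_gap: 0.0092
```

Run:
```python
from h import *
p,th=show()
```

```text
t 28.97 p [0.5536 0.1038 0.0899] th 77.97 j6 0.25 gap 0.0092 F [-2.4  0.1  7.2] M [0.01 1.   1.53]
```

Emit:
play_rows(steps=[{"claw":240,"dp":[0,0,0],"angular":[0,0,-2]},{"claw":100,"dp":[0,0,0],"angular":[0,0,0]},{"claw":100,"dp":[0,0,0],"angular":[0,0,0]},{"claw":100,"dp":[0,0,-0.03],"angular":[0,0,0]},{"claw":100,"dp":[0,0,-0.04],"angular":[0,0,0]},{"claw":100,"dp":[0,0,-0.04],"angular":[0,0,0]},{"claw":100,"dp":[0.02,0.03,0],"angular":[0,0,0]},{"claw":100,"dp":[0.02,0.035,0],"angular":[0,0,0]}])

```text
clock: 29.63
tcp_pos: [0.5285, 0.1735, 0.2014]
orientation: [0.004, 0.091, 0.996, 0.001]
wrist_force: [0.0, 0.7, -1.6]
finger_gap: 0.0518
```

Emit:
play_rows(steps=[{"claw":100,"dp":[0.02,0.035,0],"angular":[0,0,0]},{"claw":100,"dp":[0.02,0.035,0],"angular":[0,0,0]},{"claw":100,"dp":[0.02,0.035,0],"angular":[0,0,0]},{"claw":100,"dp":[0.02,0.035,0],"angular":[0,0,0]},{"claw":100,"dp":[0.02,0.035,0],"angular":[0,0,0]},{"claw":100,"dp":[0.02,0.035,0],"angular":[0,0,0]},{"claw":100,"dp":[0.01,0.035,0],"angular":[0,0,0]},{"claw":100,"dp":[0,0.02,0],"angular":[0,0,0]}])

```text
clock: 30.3
tcp_pos: [0.4418, 0.462, 0.1981]
orientation: [0.0, 0.086, 0.996, 0.001]
wrist_force: [0.2, 0.2, 0.4]
finger_gap: 0.0516
```

Run:
```python
from h import *
show()
p,d=shot('top','t3')
a=cv2.resize(p[165:315,280:490,::-1],None,fx=3.7,fy=3.7,interpolation=cv2.INTER_CUBIC);cv2.imwrite('pics/t3c.png',a)
p2,_=shot('scene','s3');cv2.imwrite('pics/s3c.png',cv2.resize(p2[190:320,260:420,::-1],None,fx=4.6,fy=4.6,interpolation=cv2.INTER_CUBIC))
u,v=np.meshgrid(np.arange(280,400),np.arange(165,285));c=env.calibration('top');T=np.array(c['world_from_camera'])
for nm in ('t0','t3'):
    s=np.load(f'pics/{nm}.npy')[165:285,280:400]
    P=np.stack([(u-c['cx'])/c['fx']*s,(v-c['cy'])/c['fy']*s,s],-1)@T[:3,:3].T+T[:3,3]
    m=(P[...,2]>.112)&(P[...,2]<.135)&(P[...,0]<.57)
    k,l,st,ce=cv2.connectedComponentsWithStats(m.astype(np.uint8))
    for i in range(1,k):
        if st[i,4]>60:
            g=P[l==i];w=np.linalg.eigh(np.cov(g[:,:2].T))[1][:,1];print(nm,g.mean(0).round(4),st[i,4],'dir %.1f'%(np.degrees(np.arctan2(w[1],w[0]))%180),'z95 %.4f'%np.percentile(g[:,2],95))
    q=P.reshape(-1,3);r=(q[:,:2]-[.4885,.149])@np.array([[.9869,-.1616],[.1616,.9869]])
    m=(abs(r).max(1)<.045)&(q[:,2]>.07)&(q[:,2]<.1)
    X=np.c_[r[m],np.ones(m.sum())];k,*_=np.linalg.lstsq(X,q[m,2],rcond=None);print(nm,'plate tilt mm over 110:',(k[:2]*110).round(2),'z',k[2].round(4))
```

```text
t 30.30 p [0.4418 0.462  0.1981] th 80.08 j6 0.85 gap 0.0516 F [0.2 0.2 0.4] M [ 0.   -0.02  0.02]
t0 [0.549  0.1048 0.1241] 329 dir 75.7 z95 0.1295
t0 [0.5295 0.2066 0.1243] 263 dir 73.9 z95 0.1293
t0 [0.4414 0.0869 0.1252] 302 dir 73.8 z95 0.1300
t0 [0.4233 0.194  0.1254] 285 dir 76.3 z95 0.1293
t0 plate tilt mm over 110: [-0.17  0.29] z 0.0818
t3 [0.5417 0.1054 0.121 ] 223 dir 175.0 z95 0.1255
t3 [0.5309 0.2125 0.1209] 283 dir 174.8 z95 0.1250
t3 [0.4409 0.0869 0.1214] 287 dir 175.3 z95 0.1256
t3 [0.4244 0.1945 0.1213] 278 dir 174.9 z95 0.1253
t3 plate tilt mm over 110: [-0.33 -0.01] z 0.0777
```

View pics/t3c.png

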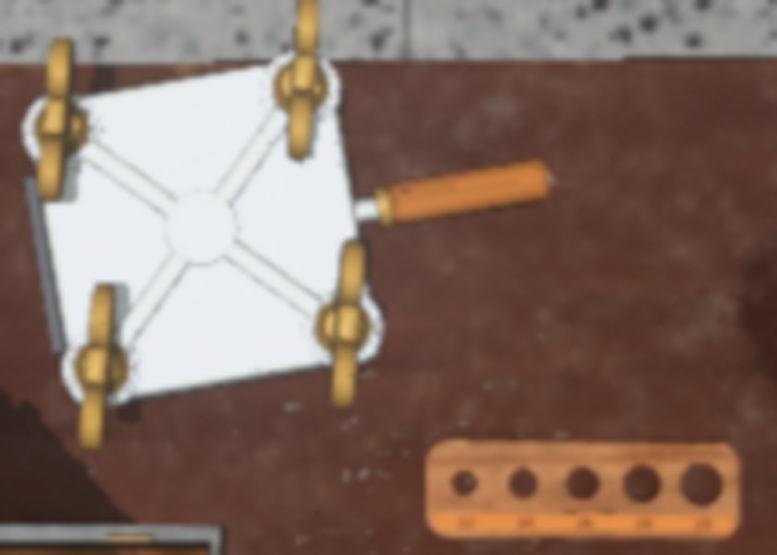

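View pics/s3c.png

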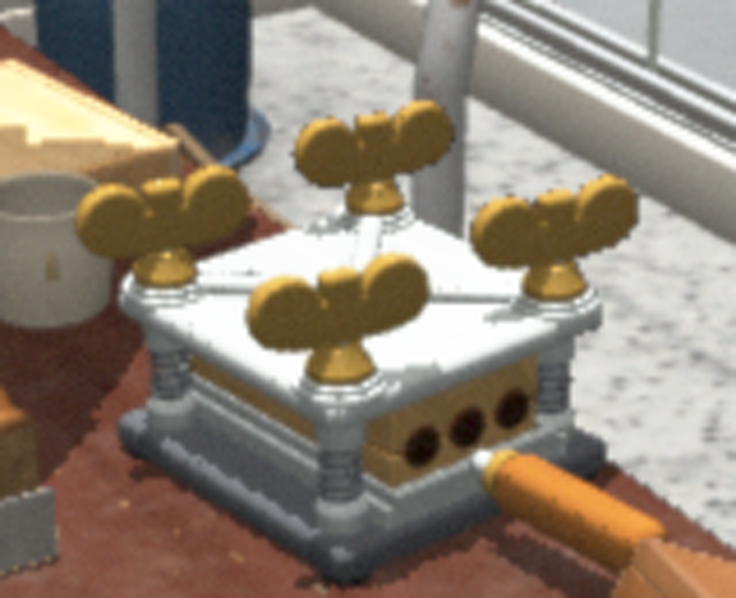

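The top view shows all four wings parallel at about 175°. The plate is level and 4.1 mm lower, and the tray is home (its collar sits at the plate edge, at 365,210). The ring gauge and pot have not moved. Handing in.

```bash
python3 -c "
from workcell import env
print(env.hand_in())"
```

```text
the job is handed in; nothing more can be done
None
```

The job is handed in at about 30 s of the 72 s allowed. The tray is fully home and all four nuts are down tight. There was one slip, described below.

**Order followed:** I pushed the tray home first. At the stop, the last 5 mm I commanded moved it only 0.1 mm, at 23 N. Round one turned fr, bl, fl and br about 43.5° each. Round two ran them to their stops in the same order, each ending against about 1.5 N·m.

**Last checks:**
- **Plate:** it came down 4.1 mm against 4 mm expected. Its lean is at most 0.3 mm over 110 mm, about the same as the measuring error before the start.
- **Nuts:** all four wings lie at 175° within 0.3°, and their tops are within 0.6 mm of each other.
- **Surroundings:** the ring gauge and the paste pot have not moved, and the arm is clear of everything.

**What went wrong or disagreed:**
- **Wrong-way move:** after letting go of the handle I got the z sign wrong and moved the tool down 40 mm beside the handle. The force at the end of that move was only 4.5 N, but I did not see the peak. The pictures showed no damage.
- **Height offset:** the fingertips sat about 20 mm higher than the reported tool height implied. My first close on nut fr therefore only caught the top of the wing. I saw this in the scene picture, went lower and gripped properly.
- **Turn angle:** the pictures give about 79–81° of turn on fr, fl and br against a nominal 83°. The bl wing was partly out of the crop at the start, so its 81° is less sure. I put this down to measuring error, since all four stopped hard at the same angle.

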